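Zero the coffee grinder's burrs and set the grind

ROBOT

A 6-joint arm with a two-finger parallel gripper is mounted at the origin on a cart in front of the work surface, level with it; the furniture and walls round the work are solid. World frame = base frame: x ahead of the robot, y to its left, z up, the work surface at z = 0. Lengths are in mm, angles in rad, forces in N, time in s.
With the tool pointing down it reaches from about 275 to 750 mm from the base axis. Payload 10.2 kg.
Tool frame: the origin (TCP) lies between the finger pads; the fingertips stand 17 mm ahead of it and the grasp point (between the pads) lies 2 mm behind it; z points along the fingers, y is the line along which they close (so a half turn about z gives the same grasp; the last joint's range is limited). The gripper opens to 85 mm and grips with 20 to 120 N. Pads are 22 mm wide; open, the fingers measure 114 mm over their backs; the gripper's body (76 mm by 85 mm) begins 54 mm behind the grasp point. The pads swing forward as they close: fully open they stand 13 mm farther back than shut.
Start: joints at [-0.223, 0.313, 1.498, -0, 1.331, -0.223], TCP at [525.006, -0.014, 248.294] pointing down, gripper open.
Joint ranges: [-2.94, 2.94], [-0.97, 2.17], [0.19, 2.56], [-1.23, 4.37], [0.02, 3.11], [-2.88, 2.88]. Speed limits (rad/s): [2.39, 2.39, 3.01, 3.14, 3.14, 3.14].

INTERFACE

Orientations are given as a unit quaternion [w, x, y, z].
In Python, from rig import * gives the robot as it stands.
- The arm moves only by the tool step_arm, never from a script. Its argument "commands" is text: rows parted by semicolons, each of 7 numbers parted by spaces: the opening, from 0 (shut) to 1 (fully open), then the shift along the tool's x, y, z in cm, then the turn, a rotation vector about the tool's x, y, z in rad. In form: hand x y z rx ry rz; .... A call has 1 to 20 rows; each row is the pose to reach, as a shift and turn from the pose commanded when the call began, along the tool's axes at that moment; what a row does not reach only later rows make up. A row lasts 1/12 s, in which the tool goes at most 41.7 mm and 7.16 degrees, less where a joint would pass 70% of its speed; a pose out of reach is approached as far as the arm can. A call with a gripper value outside its range is refused whole. The fingers move at their own pace and stop on an object; "newtons" is the grip in N (left out, the last holds). Time passes only in rows, so rows that repeat a pose let the fingers close. It gives the time, the measured TCP pose, the force, the opening and the grip force at its end, in the units of the state.
- sense(): the state, without advancing time (a new reading comes with each control period).
- capture(name): name is "scene" or "side" or "wrist"; returns the picture (400x640x3 uint8, red, green, blue); there is no depth.
- camera_model(name): a dict with "mtx" (3x3 intrinsics, pixels), "k1" (the pictures are not rectified: a ray, as slopes to the right and down, at radius r is drawn at 1 + k1 r^2 times it, then the intrinsics apply), "eye" and "rotation" of the camera in the world. Camera axes: x right, y down, z forward; pixel columns grow to the right and rows downward; lengths in mm; the calibration is good to about 2 mm. A picture is of the moment at which its call begins: read the wrist's pose just before it. camera_model takes no time and is no camera call; for the wrist camera it gives the pose at the moment of the call.
- finish_job(): hands the job in; it is judged then, once.
Trained networks look in the newest picture that a camera, given by its name, has taken for a name from the list of things; names that differ only in an ending like _2 or _b are one class to them, and where a whole thing is asked for, a point or a joint stands for the part that bears it (a point fixed in the world has none). Each returns a list of dicts, best first, with "score" (0 to 1); they miss things now and then, are a little off and sometimes report something else, mostly with a low value. They report only what shows in the picture. A call takes as long as a camera call.
- search_frame(camera, label): "rect" ([centre column, centre row, width, height] in pixels, round what is visible of it).
- trace(camera, label): "mask" (400x640 bool, what is visible of it) and "rect" ([centre column, centre row, width, height] in pixels, round what is visible of it).
- spot_point(camera, label): "xy" ([column, row] in pixels: a listed point, or the origin of a listed thing).
The state is a dict: "time_s": time; "joints": joint angles; "dq": joint speeds; "tau": joint torques, N m; "eef_pos": TCP position; "ee_rot": TCP orientation; "force": force on the tool from outside, world axes, zero at the start; "wrist_torque": the same for the moment, N m; "grip_width": opening from 0.0 (shut) to 1.0 (fully open); "grip_force": force on a finger pad.
Only numpy, scipy, OpenCV 4.12 (cv2) and the standard library are available. Lean on these libraries where they do the work, as an engineer would, in place of code of your own. Each camera call takes 0.05 s, during which the arm holds its last target. There are 200 camera calls.

TASK

Set the grind on the coffee grinder: turn the black adjusting knob on its top clockwise until you feel it come up firmly against its stop (burrs touching) without forcing it, then back it off a quarter of a turn. Once it is set, slide the red lock catch fully home towards the knob, let go, and leave the things around it where they are.

Things in the scene. Friction and masses are not known exactly. Their poses are not given: they have to be found in the camera images.
- grinder: Compact aluminium coffee grinder without its hopper, fixed to the counter, foot 200 x 125 mm, 155 mm high to its flat top. Origin under the middle of the foot; x points from the spout side to the motor side, z up. On its top stand the black adjusting knob, 30 mm from the middle towards -x, and the red lock catch, towards +x.
- knob_grip (a point): Point on the upright axis of the black adjusting knob, 192 mm above the counter, where to grip. The knob is a round skirt, 68 mm across, its top 170 mm high, with an upright bar on it: 54 mm long, 12 mm thick, 170 to 200 mm high. The point's x axis runs along the bar to its end with the yellow line; z up. It turns about z without rising or sinking; clockwise from above closes the burrs.
- knob: The same knob's skirt underside, 160 mm high, axes as knob_grip: how it feels. It turns with about 0.06 N m. At the start it is 0.6 to 2.0 rad from its clockwise stop. There the torque rises steeply, 8 N m per further rad: firmly home from 0.35 N m, damaged above 1.2 N m. The other end, 3.0 rad anticlockwise of that stop, is as stiff and as delicate.
- dial (a point): Middle of the fixed black dial plate under the knob, 92 mm across, 159 mm high; axes as the grinder's. It has 24 white marks, 15 degrees apart, longer ones every quarter turn. They serve to judge angles only: where the knob's stop lies differs each time, is not marked and must be felt. The quarter turn counts from where the knob stands at its stop.
- catch_grip (a point): Middle of the upright red tab of the lock catch, 176 mm high. The tab is 20 mm along the grinder's x, 14 mm along its y, 160 to 184 mm high; a flat steel tongue runs from it towards the knob between two low guides (up to 162 mm). It slides along the grinder's -x, towards the knob, 22 mm in all, against a friction of about 3 N, and stays where it is left.
- catch (a joint): Travel of the lock catch in m: 0 fully back (unlocked), 0.022 fully home with its tongue against the knob's skirt (locked).
- espresso_cup: Small patterned cup, 60 mm wide and 52 mm high, standing under the spout on the grinder's foot. Origin at its underside. Leave alone.
- mug_used: Orange mug, 94 mm high, on the counter to the left. Origin at its underside. Leave alone.
- order_pad: Blue notepad, 130 x 79 x 14 mm, flat on the counter to the right. Origin at its underside. Leave alone.
- snack_bar: Wrapped bar, 52 x 159 x 14 mm, flat on the counter to the left, behind the mug. Origin at its underside. Leave alone.

How it is judged:
By the outcome, as a careful person would: the job done as asked, in the order asked, and still so for the second after the job is handed in, with the robot touching nothing.
It also fails if it takes over 72 s, if anything falls off the work surface, if the arm or the gripper's body presses on something with over 40 N, if the wrist force passes 120 N, or if a joint passes its speed limit or range.

## Working session

There is one attempt and no reset: what is moved stays moved. The work goes in short steps, Python scripts to look and compute and a tool call to move; the robot and the scene stay as the last step left them, time stands still between calls to the robot, and variables do not carry over. Pictures are saved under pics/ and viewed, at most 10 in all, crops included, and the job is handed in when it is done.

Besides the shell and the picture viewer there is one more tool, called after ">>>" as a command line: name --argument value ..., lists and objects as JSON in quotes. step_arm: Moves the arm, as the interface text tells. Its arguments: {"type":"object","properties":{"commands":{"type":"string"},"newtons":{"type":"number"}},"required":["commands"]}

```bash
mkdir -p pics; cat > h.py <<'E'
from rig import *
import numpy as np, cv2
from scipy.spatial.transform import Rotation as R
def ray(cam,uv,m=None):
    m=m or camera_model(cam); K=np.array(m["mtx"])
    d=np.linalg.inv(K)@[uv[0],uv[1],1]; d=d[:2]; u=d.copy()
    for _ in range(20): u=d/(1+m["k1"]*(u@u))
    v=np.array(m["rotation"])@[u[0],u[1],1]
    return np.array(m["eye"]),v
def atz(cam,uv,z,m=None):
    e,v=ray(cam,uv,m); return e+v*(z-e[2])/v[2]
def proj(m,p):
    c=np.array(m["rotation"]).T@(np.array(p)-m["eye"]); s=c[:2]/c[2]
    s=s*(1+m["k1"]*(s@s)); return (np.array(m["mtx"])@[s[0],s[1],1])[:2]
def snap(cam,fn):
    m=camera_model(cam); im=capture(cam); cv2.imwrite(f"pics/{fn}.png",im[:,:,::-1]); return im,m
E
python3 - <<'E'
from h import *
s=sense(); print(s["eef_pos"],s["ee_rot"])
Z=dict(knob_grip=192,dial=159,catch_grip=176,grinder=0)
ims=[]
for c in ["scene","wrist","side"]:
    im,m=snap(c,c+"0"); ims.append(im); print(c,np.round(m["eye"]),np.round(R.from_matrix(m["rotation"]).as_matrix()[:,2],2))
    for l,z in Z.items():
        for d in spot_point(c,l)[:1]: print(l,np.round(d["xy"]),round(d["score"],2),np.round(atz(c,d["xy"],z,m)))
cv2.imwrite("pics/a.png",cv2.resize(np.vstack([np.hstack(ims[:2]),np.hstack([ims[2],ims[2]*0])])[:,:,::-1],(800,500)))
E
```

```text
[5.24755222e+02 3.06083913e-02 2.47733249e+02] [-5.59532659e-04  7.07098115e-01  7.07115136e-01 -3.56704433e-04]Traceback (most recent call last):
  File "<stdin>", line 6, in <module>
  File "scipy/spatial/transform/_rotation.pyx", line 1128, in scipy.spatial.transform._rotation.Rotation.from_matrix
ValueError: Expected `matrix` to have shape (3, 3) or (N, 3, 3), got (4,)
```

Camera rotation is a quaternion; convert in the helper.

```bash
sed -i 's/np.array(m\["rotation"\])/RM(m)/g' h.py; cat >> h.py <<'E'
def RM(m): return R.from_quat(np.roll(m["rotation"],-1)).as_matrix()
E
python3 - <<'E'
from h import *
Z=dict(knob_grip=192,dial=159,catch_grip=176,grinder=0)
ims=[]
for c in ["scene","wrist","side"]:
    im,m=snap(c,c+"0"); ims.append(im); print(c,np.round(m["eye"]),np.round(RM(m)[:,2],2))
    for l,z in Z.items():
        for d in spot_point(c,l)[:1]: print(l,np.round(d["xy"]),round(d["score"],2),np.round(atz(c,d["xy"],z,m)))
cv2.imwrite("pics/a.png",cv2.resize(np.vstack([np.hstack(ims[:2]),np.hstack([ims[2],ims[2]*0])])[:,:,::-1],(800,500)))
E
```

```text
scene [  24.  868. 1140.] [ 0.36 -0.61 -0.71]
knob_grip [293. 206.] 0.78 [540.  93. 192.]
dial [292. 214.] 0.66 [542.  91. 159.]
catch_grip [270. 200.] 0.61 [617.  96. 176.]
grinder [282. 251.] 0.61 [566. 114.   0.]
wrist [524.  69. 375.] [-0.   -0.27 -0.96]
knob_grip [342.  51.] 0.87 [535. 105. 192.]
dial [338.  59.] 0.85 [535. 107. 159.]
catch_grip [488.  54.] 0.64 [626. 107. 176.]
side [ 197. 1366.  681.] [ 0.21 -0.91 -0.36]
dial [316. 210.] 0.89 [532.  99. 159.]
catch_grip [287. 205.] 0.42 [610. 122. 176.]
grinder [306. 260.] 0.84 [567.  99.   0.]
```

View pics/a.png

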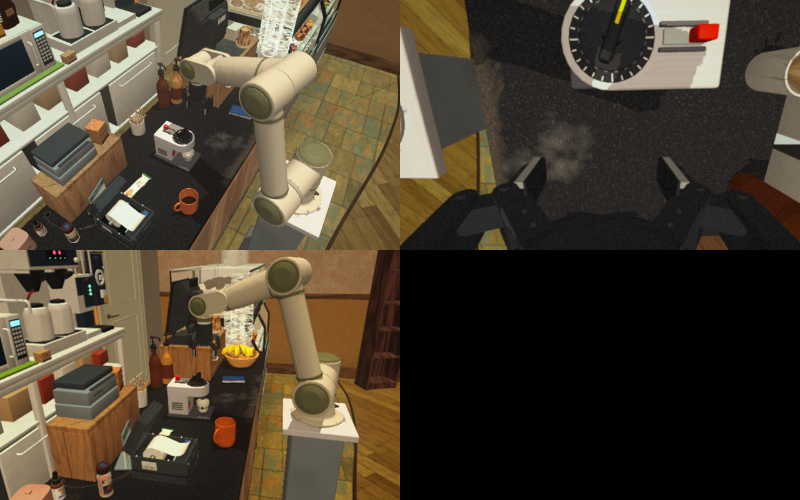

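The wrist view (right panel, half scale) shows the knob at about (608,38), its bar and yellow line pointing up and slightly right (about 70° from world x), and the red tab at (705,33). I'm moving above the knob for a closer look.

>>> step_arm --commands "1 3 0.5 0 0 0 0;1 6 1 0 0 0 0;1 8 1 0 0 0 0;1 8 1 0 0 0 0;1 8 1 0 0 0 0;1 8 1 0 0 0 0" --newtons 40

```text
time_s: 1.3
eef_pos: [535.0, 79.4, 248.2]
ee_rot: [0.0, 0.707, 0.707, -0.0]
force: [-0.3, -0.5, -0.1]
grip_width: 0.997
grip_force: 0.0
```

```bash
python3 - <<'E'
from h import *
s=sense(); print(s["eef_pos"],s["ee_rot"],s["joints"],s["wrist_torque"],s["time_s"])
im,m=snap("wrist","w1")
for l,z in dict(knob_grip=192,dial=159,catch_grip=176).items():
    for d in spot_point("wrist",l)[:1]: print(l,np.round(d["xy"]),round(d["score"],2),np.round(atz("wrist",d["xy"],z,m),1))
hsv=cv2.cvtColor(im,cv2.COLOR_RGB2HSV)
y=cv2.inRange(hsv,(22,150,120),(35,255,255))
n,lab,st,ce=cv2.connectedComponentsWithStats(y)
for i in np.argsort(-st[1:,4])[:2]+1:
    p=np.argwhere(lab==i)[:,::-1]
    v=np.array([atz("wrist",q,200,m)[:2] for q in p[::3]]); mu=v.mean(0); w=np.linalg.svd(v-mu)[2][0]
    print("yellow",st[i],mu,w,np.degrees(np.arctan2(w[1],w[0])))
E
```

```text
[534.99960231  79.40555133 248.24274254] [ 7.25712130e-05  7.07165093e-01  7.07048444e-01 -1.55466526e-04] [-6.92254933e-02  3.48027265e-01  1.44946524e+00 -3.38475728e-04
  1.34419483e+00 -6.89844672e-02] [0.03499459 0.01228196 0.00123677] 1.3
knob_grip [322. 192.] 0.79 [534.1 103.6 192. ]
dial [322. 181.] 0.86 [533.9 103.6 159. ]
catch_grip [455. 184.] 0.68 [624.6 105.3 176. ]
yellow [   0    0  112  109 2163] [389.84320966 183.21017105] [ 0.68591174 -0.72768474] -46.69264702601872
yellow [151 366  15  34 227] [411.2940548  -40.83008363] [ 0.01396187 -0.99990253] -89.20001764559748
```

View pics/w1.png

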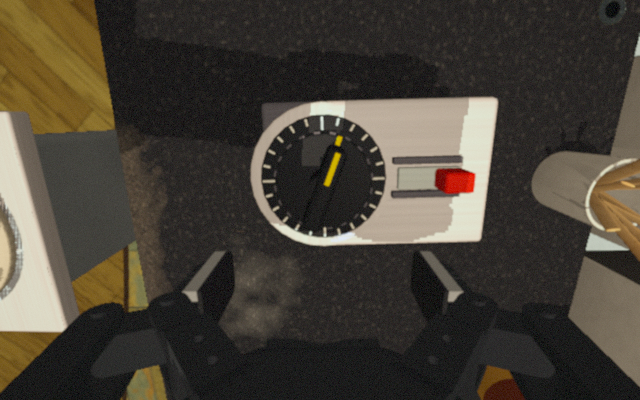

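Knob centre is about (322,190) and the bar/yellow line runs (327,185) to (339,145), i.e. about 71° from world x. The tab is at (455,181). Knob world ≈ (534,104), tab ≈ (625,105), which agrees with the first view. Next: align over the bar and descend.

>>> step_arm --commands "0.6 1.2 0 0 0 0 0.12;0.6 2.45 -0.1 0 0 0 0.24;0.6 2.45 -0.1 0 0 0 0.323;0.6 2.45 -0.1 2 0 0 0.323;0.6 2.45 -0.1 4 0 0 0.323;0.6 2.45 -0.1 5 0 0 0.323;0.6 2.45 -0.1 5.6 0 0 0.323;0.6 2.45 -0.1 5.6 0 0 0.323;0.6 2.45 -0.1 5.6 0 0 0.323;0.3 2.45 -0.1 5.6 0 0 0.323;0 2.45 -0.1 5.6 0 0 0.323;0 2.45 -0.1 5.6 0 0 0.323;0 2.45 -0.1 5.6 0 0 0.323;0 2.45 -0.1 5.6 0 0 0.323;0 2.45 -0.1 5.6 0 0 0.323;0 2.45 -0.1 5.6 0 0 0.323" --newtons 40

```text
time_s: 2.83
eef_pos: [534.7, 104.4, 193.0]
ee_rot: [0.001, 0.812, 0.584, 0.001]
force: [4.0, -1.3, 4.3]
grip_width: 0.13
grip_force: 43.3
```

```bash
cat > st.py <<'E'
from h import *
s=sense(); r=R.from_quat(np.roll(s["ee_rot"],-1)).as_matrix()
print("t",s["time_s"],"pos",np.round(s["eef_pos"],1),"yaw",round(np.arctan2(r[1,1],r[0,1]),4),"F",np.round(s["force"],1),"T",np.round(s["wrist_torque"],3),"tau6",round(s["tau"][5],3),"q6",round(s["joints"][5],3),"grip",round(s["grip_width"],3),round(s["grip_force"],1))
E
python3 st.py; python3 -c "
from h import *
snap('wrist','w2')"
```

```text
t 2.8333 pos [534.7 104.4 193. ] yaw -0.3231 F [ 4.  -1.3  4.3] T [-0.243 -0.743 -0.068] tau6 -0.05 q6 0.301 grip 0.13 43.3
```

View pics/w2.png

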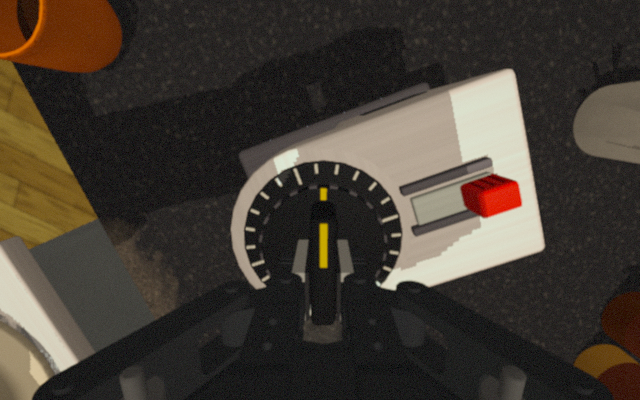

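The bar is held squarely between the pads at (323,260), with the yellow line straight up the picture. Turning clockwise 0.5 rad is safe, because the stop is at least 0.6 away.

>>> step_arm --commands "0 0 0 0 0 0 0.1;0 0 0 0 0 0 0.2;0 0 0 0 0 0 0.3;0 0 0 0 0 0 0.4;0 0 0 0 0 0 0.5;0 0 0 0 0 0 0.5;0 0 0 0 0 0 0.5"

```text
time_s: 3.47
eef_pos: [534.1, 104.7, 193.0]
ee_rot: [-0.0, 0.931, 0.365, 0.001]
force: [2.1, 0.4, 7.1]
grip_width: 0.133
grip_force: 43.7
```

```bash
python3 st.py
```

```text
t 3.4667 pos [534.1 104.7 193. ] yaw -0.8234 F [2.1 0.4 7.1] T [ 0.19  -0.289 -0.067] tau6 0.163 q6 0.801 grip 0.133 43.7
```

>>> step_arm --commands "0 0 0 0 0 0 0.05;0 0 0 0 0 0 0.1;0 0 0 0 0 0 0.1;0 0 0 0 0 0 0.1"

```text
time_s: 3.8
eef_pos: [534.0, 104.9, 193.0]
ee_rot: [-0.0, 0.948, 0.318, 0.0]
force: [1.3, 0.7, 7.1]
grip_width: 0.133
grip_force: 43.7
```

```bash
python3 st.py
```

```text
t 3.8 pos [534.  104.9 193. ] yaw -0.9229 F [1.3 0.7 7.1] T [ 0.211 -0.133 -0.022] tau6 0.11 q6 0.901 grip 0.133 43.7
```

>>> step_arm --commands "0 0 0 0 0 0 0.05;0 0 0 0 0 0 0.1;0 0 0 0 0 0 0.1;0 0 0 0 0 0 0.1"

```text
time_s: 4.13
eef_pos: [534.0, 105.0, 193.0]
ee_rot: [-0.0, 0.963, 0.271, 0.0]
force: [1.0, 2.2, 6.7]
grip_width: 0.132
grip_force: 43.7
```

```bash
python3 st.py
```

```text
t 4.1333 pos [534. 105. 193.] yaw -1.0229 F [1.  2.2 6.7] T [ 0.316 -0.118  0.047] tau6 0.112 q6 1.001 grip 0.132 43.7
```

>>> step_arm --commands "0 0 0 0 0 0 0.05;0 0 0 0 0 0 0.1;0 0 0 0 0 0 0.1;0 0 0 0 0 0 0.1"

```text
time_s: 4.47
eef_pos: [533.9, 105.1, 193.0]
ee_rot: [-0.001, 0.975, 0.222, 0.0]
force: [0.8, 1.8, 7.6]
grip_width: 0.129
grip_force: 43.8
```

```bash
python3 st.py
```

```text
t 4.4667 pos [533.9 105.1 193. ] yaw -1.1229 F [0.8 1.8 7.6] T [ 0.442 -0.076  0.025] tau6 0.113 q6 1.101 grip 0.129 43.8
```

>>> step_arm --commands "0 0 0 0 0 0 0.05;0 0 0 0 0 0 0.1;0 0 0 0 0 0 0.1;0 0 0 0 0 0 0.1"

```text
time_s: 4.8
eef_pos: [533.9, 105.3, 193.0]
ee_rot: [-0.001, 0.985, 0.173, 0.0]
force: [0.2, 3.7, 7.9]
grip_width: 0.132
grip_force: 43.8
```

```bash
python3 st.py
```

```text
t 4.8 pos [533.9 105.3 193. ] yaw -1.2228 F [0.2 3.7 7.9] T [ 0.529 -0.058  0.008] tau6 0.115 q6 1.201 grip 0.132 43.8
```

>>> step_arm --commands "0 0 0 0 0 0 0.05;0 0 0 0 0 0 0.1;0 0 0 0 0 0 0.1;0 0 0 0 0 0 0.1"

```text
time_s: 5.13
eef_pos: [533.8, 105.4, 193.0]
ee_rot: [-0.001, 0.992, 0.124, 0.0]
force: [-0.0, 3.6, 8.0]
grip_width: 0.131
grip_force: 43.8
```

```bash
python3 st.py
```

```text
t 5.1333 pos [533.8 105.4 193. ] yaw -1.3228 F [-0.   3.6  8. ] T [0.682 0.096 0.003] tau6 0.116 q6 1.301 grip 0.131 43.8
```

>>> step_arm --commands "0 0 0 0 0 0 0.05;0 0 0 0 0 0 0.1;0 0 0 0 0 0 0.1;0 0 0 0 0 0 0.1"

```text
time_s: 5.47
eef_pos: [533.8, 105.5, 193.0]
ee_rot: [-0.001, 0.997, 0.074, 0.0]
force: [-0.5, 5.0, 8.3]
grip_width: 0.131
grip_force: 43.8
```

```bash
python3 st.py
```

```text
t 5.4667 pos [533.8 105.5 193. ] yaw -1.4228 F [-0.5  5.   8.3] T [0.837 0.002 0.049] tau6 0.118 q6 1.401 grip 0.131 43.8
```

>>> step_arm --commands "0 0 0 0 0 0 0.05;0 0 0 0 0 0 0.1;0 0 0 0 0 0 0.1;0 0 0 0 0 0 0.1"

```text
time_s: 5.8
eef_pos: [533.8, 105.7, 193.0]
ee_rot: [-0.001, 1.0, 0.024, 0.0]
force: [0.3, 6.2, 7.7]
grip_width: 0.13
grip_force: 43.8
```

```bash
python3 st.py
```

```text
t 5.8 pos [533.8 105.7 193. ] yaw -1.5228 F [0.3 6.2 7.7] T [ 1.002 -0.038 -0.013] tau6 0.119 q6 1.501 grip 0.13 43.8
```

>>> step_arm --commands "0 0 -0.05 0 0 0 0.05;0 0 -0.1 0 0 0 0.1;0 0 -0.1 0 0 0 0.1;0 0 -0.1 0 0 0 0.1"

```text
time_s: 6.13
eef_pos: [533.8, 106.0, 193.0]
ee_rot: [-0.0, 1.0, -0.026, 0.0]
force: [-0.1, 1.4, 7.9]
grip_width: 0.133
grip_force: 43.8
```

```bash
python3 st.py
```

```text
t 6.1333 pos [533.8 106.  193. ] yaw -1.6229 F [-0.1  1.4  7.9] T [0.325 0.01  0.055] tau6 0.117 q6 1.603 grip 0.133 43.8
```

>>> step_arm --commands "0 0 0 0 0 0 0.05;0 0 0 0 0 0 0.1;0 0 0 0 0 0 0.1;0 0 0 0 0 0 0.1"

```text
time_s: 6.47
eef_pos: [533.8, 106.1, 193.0]
ee_rot: [-0.001, 0.997, -0.076, 0.0]
force: [0.3, 2.3, 7.9]
grip_width: 0.132
grip_force: 43.8
```

```bash
python3 st.py
```

```text
t 6.4667 pos [533.8 106.1 193. ] yaw -1.7229 F [0.3 2.3 7.9] T [ 0.509 -0.079  0.004] tau6 0.114 q6 1.703 grip 0.132 43.8
```

>>> step_arm --commands "0 0 0 0 0 0 0.05;0 0 0 0 0 0 0.1;0 0 0 0 0 0 0.1;0 0 0 0 0 0 0.1"

```text
time_s: 6.8
eef_pos: [533.9, 106.3, 193.0]
ee_rot: [-0.001, 0.992, -0.126, 0.0]
force: [1.3, 2.9, 8.0]
grip_width: 0.129
grip_force: 43.8
```

```bash
python3 st.py
```

```text
t 6.8 pos [533.9 106.3 193. ] yaw -1.8228 F [1.3 2.9 8. ] T [ 0.599 -0.075 -0.012] tau6 0.115 q6 1.803 grip 0.129 43.8
```

>>> step_arm --commands "0 0 0 0 0 0 0.05;0 0 0 0 0 0 0.1;0 0 0 0 0 0 0.1;0 0 0 0 0 0 0.1"

```text
time_s: 7.13
eef_pos: [533.9, 106.4, 193.0]
ee_rot: [-0.001, 0.985, -0.175, 0.0]
force: [0.2, 3.6, 8.2]
grip_width: 0.129
grip_force: 43.7
```

```bash
python3 st.py
```

```text
t 7.1333 pos [533.9 106.4 193. ] yaw -1.9229 F [0.2 3.6 8.2] T [ 0.742 -0.175  0.   ] tau6 0.117 q6 1.903 grip 0.129 43.7
```

>>> step_arm --commands "0 0 0 0 0 0 0.05;0 0 0 0 0 0 0.1;0 0 0 0 0 0 0.1;0 0 0 0 0 0 0.1"

```text
time_s: 7.47
eef_pos: [534.0, 106.5, 193.0]
ee_rot: [-0.001, 0.975, -0.224, 0.0]
force: [1.1, 4.8, 7.2]
grip_width: 0.133
grip_force: 43.7
```

```bash
python3 st.py; python3 -c "
from h import *
snap('wrist','w3')"
```

```text
t 7.4667 pos [534.  106.5 193. ] yaw -2.0229 F [1.1 4.8 7.2] T [ 0.855 -0.25   0.009] tau6 0.118 q6 2.003 grip 0.133 43.7
```

View pics/w3.png

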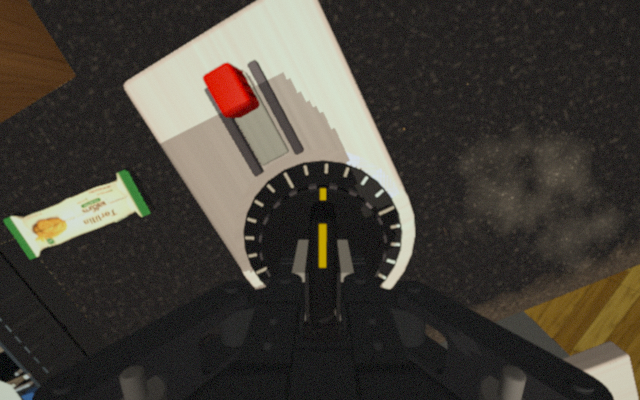

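The knob has turned with the hand: the yellow line is still straight up at (323,190–265) while the grinder has swung round. It has turned 1.7 rad so far, so I carry on.

>>> step_arm --commands "0 0 0 0 0 0 0.05;0 0 0 0 0 0 0.08;0 0 0 0 0 0 0.08;0 0 0 0 0 0 0.08"

```text
time_s: 7.85
eef_pos: [534.0, 106.6, 193.0]
ee_rot: [-0.001, 0.965, -0.263, 0.0]
force: [1.9, 5.3, 7.0]
grip_width: 0.133
grip_force: 43.6
```

```bash
python3 st.py
```

```text
t 7.85 pos [534.  106.6 193. ] yaw -2.1026 F [1.9 5.3 7. ] T [ 0.939 -0.285  0.004] tau6 0.097 q6 2.083 grip 0.133 43.6
```

>>> step_arm --commands "0 0 0 0 0 0 0.05;0 0 0 0 0 0 0.08;0 0 0 0 0 0 0.08;0 0 0 0 0 0 0.08"

```text
time_s: 8.18
eef_pos: [534.1, 106.7, 193.0]
ee_rot: [-0.001, 0.954, -0.301, 0.0]
force: [2.6, 6.1, 7.9]
grip_width: 0.129
grip_force: 43.6
```

```bash
python3 st.py
```

```text
t 8.1833 pos [534.1 106.7 193. ] yaw -2.1823 F [2.6 6.1 7.9] T [ 1.066 -0.398  0.215] tau6 0.272 q6 2.162 grip 0.129 43.6
```

Torque has started to rise, so I'm using fine steps now.

>>> step_arm --commands "0 0 0 0 0 0 0.02;0 0 0 0 0 0 0.02;0 0 0 0 0 0 0.02"

```text
time_s: 8.43
eef_pos: [534.1, 106.7, 193.0]
ee_rot: [-0.001, 0.951, -0.31, 0.0]
force: [2.2, 5.9, 6.8]
grip_width: 0.132
grip_force: 43.7
```

```bash
python3 st.py
```

```text
t 8.4333 pos [534.1 106.7 193. ] yaw -2.202 F [2.2 5.9 6.8] T [ 1.014 -0.441  0.34 ] tau6 0.377 q6 2.182 grip 0.132 43.7
```

>>> step_arm --commands "0 0 0 0 0 0 0.02;0 0 0 0 0 0 0.045;0 0 0 0 0 0 0.045;0 0 0 0 0 0 0.045"

```text
time_s: 8.77
eef_pos: [534.1, 106.8, 193.0]
ee_rot: [-0.001, 0.943, -0.331, 0.0]
force: [1.8, 6.0, 6.1]
grip_width: 0.13
grip_force: 44.0
```

```bash
python3 st.py; python3 st.py
```

```text
t 8.7667 pos [534.1 106.8 193. ] yaw -2.2464 F [1.8 6.  6.1] T [ 1.07  -0.478  0.662] tau6 0.668 q6 2.227 grip 0.13 44.0
t 8.7667 pos [534.1 106.8 193. ] yaw -2.2464 F [1.8 6.  6.1] T [ 1.07  -0.478  0.662] tau6 0.668 q6 2.227 grip 0.13 44.0
```

Firm against the stop at about 0.65 N m. Extrapolated onset is at hand yaw −2.155, so the target is about −0.59: back off 1.655 rad.

>>> step_arm --commands "0 0 0 0 0 0 -0.1;0 0 0 0 0 0 -0.21;0 0 0 0 0 0 -0.32;0 0 0 0 0 0 -0.43;0 0 0 0 0 0 -0.54;0 0 0 0 0 0 -0.65;0 0 0 0 0 0 -0.76;0 0 0 0 0 0 -0.87;0 0 0 0 0 0 -0.98;0 0 0 0 0 0 -1.09;0 0 0 0 0 0 -1.2;0 0 0 0 0 0 -1.31;0 0 0 0 0 0 -1.42;0 0 0 0 0 0 -1.53;0 0 0 0 0 0 -1.62;0 0 0 0 0 0 -1.655;0 0 0 0 0 0 -1.655;0 0 0 0 0 0 -1.655;0 0 0 0 0 0 -1.655"

```text
time_s: 10.35
eef_pos: [534.4, 104.7, 193.0]
ee_rot: [0.001, 0.883, 0.47, 0.0]
force: [2.1, -4.9, 6.9]
grip_width: 0.132
grip_force: 43.6
```

```bash
python3 st.py
```

```text
t 10.35 pos [534.4 104.7 193. ] yaw -0.5931 F [ 2.1 -4.9  6.9] T [-0.819 -0.432 -0.043] tau6 -0.024 q6 0.573 grip 0.132 43.6
```

>>> step_arm --commands "0 -0.08 0.06 0 0 0 0;0 -0.08 0.06 0 0 0 0;0.2 -0.08 0.06 0 0 0 0;0.5 -0.08 0.06 0 0 0 0;0.6 -0.08 0.06 0 0 0 0;0.6 -0.08 0.06 0 0 0 0;0.6 -0.08 0.06 0 0 0 0;0.6 -0.08 0.06 0 0 0 0;0.6 -0.08 0.06 -1 0 0 0;0.6 -0.08 0.06 -3 0 0 0;0.6 -0.08 0.06 -6 0 0 0;0.6 -1.5 1 -6 0 0 -0.1;0.6 -2 1.5 -6 0 0 -0.22;0.6 -2 1.5 -6 0 0 -0.34;0.6 -2 1.5 -6 0 0 -0.46;0.6 -2 1.5 -6 0 0 -0.58;0.6 -2 1.5 -6 0 0 -0.59;0.6 -2 1.5 -6 0 0 -0.59;0.6 -2 1.5 -6 0 0 -0.59"

```text
time_s: 11.93
eef_pos: [535.2, 80.5, 252.6]
ee_rot: [0.0, 0.709, 0.705, 0.0]
force: [0.2, -0.1, -0.3]
grip_width: 0.598
grip_force: 0.0
```

```bash
python3 st.py; python3 - <<'E'
from h import *
im,m=snap("wrist","w4")
for l,z in dict(knob_grip=192,dial=159,catch_grip=176).items():
    for d in spot_point("wrist",l)[:1]: print(l,np.round(d["xy"]),round(d["score"],2),np.round(atz("wrist",d["xy"],z,m),1))
hsv=cv2.cvtColor(im,cv2.COLOR_RGB2HSV)
y=cv2.inRange(hsv,(22,150,120),(35,255,255)); 
n,lab,st,ce=cv2.connectedComponentsWithStats(y)
for i in range(1,n):
    if st[i,4]<30: continue
    p=np.argwhere(lab==i)[:,::-1]
    v=np.array([atz("wrist",q,200,m)[:2] for q in p]); mu=v.mean(0); w=np.linalg.svd(v-mu,full_matrices=False)[2][0]
    if abs(mu[0]-534)<60 and abs(mu[1]-105)<60: print("yellow",st[i],mu,np.degrees(np.arctan2(w[1],w[0])))
r=cv2.inRange(hsv,(0,180,80),(6,255,255)); n,lab,st,ce=cv2.connectedComponentsWithStats(r); print(st[1:][st[1:,4]>100])
E
```

```text
t 11.9333 pos [535.2  80.5 252.6] yaw -0.0063 F [ 0.2 -0.1 -0.3] T [ 0.055 -0.068 -0.018] tau6 -0.057 q6 -0.061 grip 0.598 0.0
knob_grip [325. 190.] 0.55 [536.4 104.7 192. ]
dial [323. 181.] 0.77 [534.6 104.2 159. ]
catch_grip [451. 180.] 0.76 [624.  107.7 176. ]
yellow [343 142   9  10  53] [549.47430532 132.90917431] -123.71413212032661
yellow [325 158  24  30 209] [543.17381894 117.33332125] -124.46690976493343
[[433 169  38  24 745]]
```

View pics/w4.png

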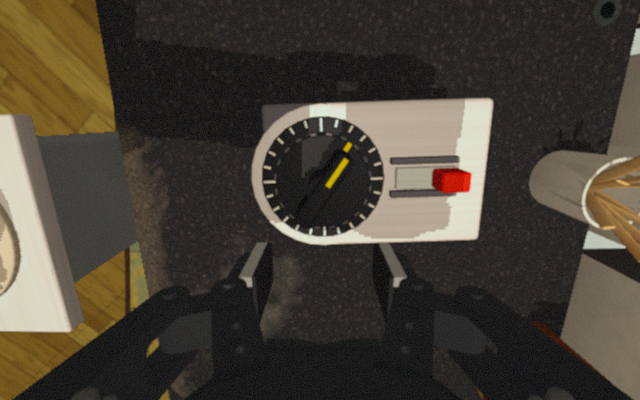

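The yellow line now runs (326,187) to (347,145), a heading of 56°, as the hand predicted. The tab is at (452,181) ≈ (624,106.5). I'll grip it across x and slide it towards −x.

>>> step_arm --commands "0.5 1 3 0 0 0 0;0.5 2 6 0 0 0 0;0.5 2.6 8.9 0 0 0 0;0.5 2.6 8.9 0 0 0 0;0.5 2.6 8.9 2 0 0 0;0.5 2.6 8.9 4 0 0 0;0.5 2.6 8.9 6 0 0 0;0.5 2.6 8.9 6.9 0 0 0;0.5 2.6 8.9 6.9 0 0 0;0.5 2.6 8.9 6.9 0 0 0;0 2.6 8.9 6.9 0 0 0;0 2.6 8.9 6.9 0 0 0;0 2.6 8.9 6.9 0 0 0;0 2.6 8.9 6.9 0 0 0;0 2.6 8.9 6.9 0 0 0" --newtons 30

```text
time_s: 13.38
eef_pos: [624.8, 106.2, 184.9]
ee_rot: [0.001, 0.708, 0.706, 0.001]
force: [0.3, -0.5, 6.3]
grip_width: 0.224
grip_force: 31.6
```

```bash
python3 st.py; python3 -c "
from h import *
snap('wrist','w5')"
```

```text
t 13.3833 pos [624.8 106.2 184.9] yaw -0.0029 F [ 0.3 -0.5  6.3] T [-0.01   0.086  0.148] tau6 0.119 q6 -0.013 grip 0.224 31.6
```

View pics/w5.png

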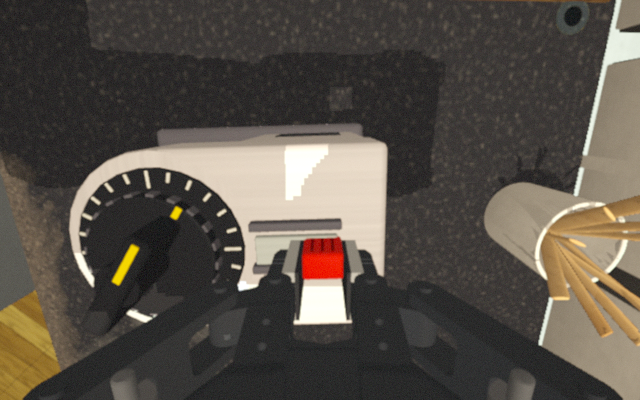

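The red tab is clamped between the pads at (323,258). Sliding it 18 mm towards the knob first, then creeping.

>>> step_arm --commands "0 0 -0.5 0 0 0 0;0 0 -1 0 0 0 0;0 0 -1.5 0 0 0 0;0 0 -1.8 0 0 0 0;0 0 -1.8 0 0 0 0;0 0 -1.8 0 0 0 0"

```text
time_s: 13.93
eef_pos: [607.4, 105.8, 184.9]
ee_rot: [0.002, 0.708, 0.706, 0.001]
force: [3.5, -2.4, 7.2]
grip_width: 0.223
grip_force: 31.9
```

```bash
python3 st.py
```

```text
t 13.9333 pos [607.4 105.8 184.9] yaw -0.0032 F [ 3.5 -2.4  7.2] T [-0.388 -0.598  0.161] tau6 0.117 q6 -0.014 grip 0.223 31.9
```

>>> step_arm --commands "0 0 -0.15 0 0 0 0;0 0 -0.3 0 0 0 0;0 0 -0.4 0 0 0 0;0 0 -0.4 0 0 0 0;0 0 -0.4 0 0 0 0"

```text
time_s: 14.35
eef_pos: [606.9, 105.8, 185.0]
ee_rot: [0.005, 0.708, 0.706, 0.005]
force: [26.0, -0.4, -3.6]
grip_width: 0.224
grip_force: 31.3
```

```bash
python3 st.py
```

```text
t 14.35 pos [606.9 105.8 185. ] yaw -0.0039 F [26.  -0.4 -3.6] T [-0.088 -4.225  0.084] tau6 0.075 q6 -0.014 grip 0.224 31.3
```

It stops hard (26 N) after 18 mm. I'll check what it's against.

```bash
python3 - <<'E'
from h import *
im,m=snap("wrist","w6")
cv2.imwrite("pics/w6c.png",cv2.resize(im[150:350,100:400,::-1],None,fx=2.6,fy=2.6,interpolation=cv2.INTER_CUBIC))
for n,p in dict(skirt=(568.4,105.5,165),dialedge=(580.4,105.5,159)).items(): print(n,proj(m,p))
E
```

```text
skirt [251.82393135 252.59459041]
dialedge [275.76098121 247.71460221]
```

View pics/w6c.png

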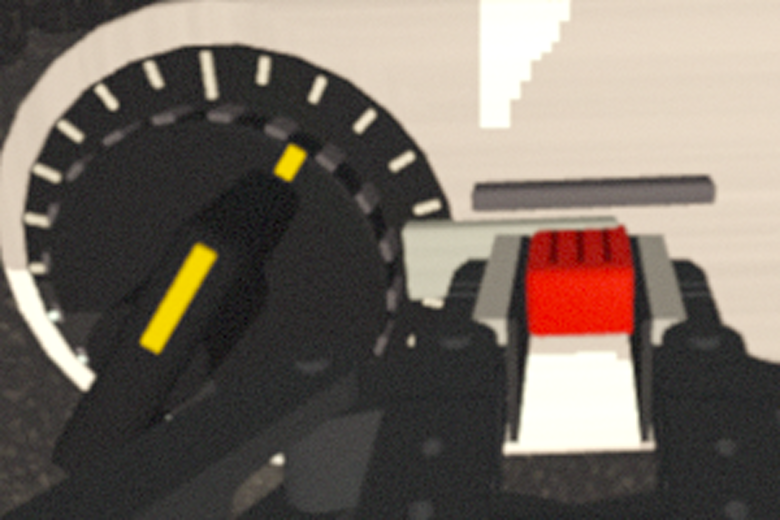

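The tongue's end (crop x≈403) meets the knob skirt's knurled edge (≈400), so it's home against the skirt. Next I ease off the load, let go, lift clear and verify.

>>> step_arm --commands "0 0 0.15 0 0 0 0;0 0 0.3 0 0 0 0;0 0 0.3 0 0 0 0;0.2 0 0.3 0 0 0 0;0.3 0 0.3 0 0 0 0;0.4 0 0.3 0 0 0 0;0.4 0 0.3 0 0 0 0;0.4 0 0.3 0 0 0 0;0.4 0 0.3 -2 0 0 0;0.4 0 0.3 -4 0 0 0;0.4 0 0.3 -7 0 0 0;0.4 -2 -1 -9 0 0 0;0.4 -3 -2 -9 0 0 0;0.4 -3 -2 -9 0 0 0;0.4 -3 -2 -9 0 0 0;0.4 -3 -2 -9 0 0 0"

```text
time_s: 15.73
eef_pos: [582.2, 76.8, 272.6]
ee_rot: [-0.001, 0.708, 0.706, -0.0]
force: [0.3, -0.3, -0.4]
grip_width: 0.399
grip_force: 0.0
```

```bash
python3 st.py; python3 - <<'E'
from h import *
im,m=snap("wrist","w7")
for l,z in dict(knob_grip=192,dial=159,catch_grip=176).items():
    for d in spot_point("wrist",l)[:1]: print(l,np.round(d["xy"]),round(d["score"],2),np.round(atz("wrist",d["xy"],z,m),1))
hsv=cv2.cvtColor(im,cv2.COLOR_RGB2HSV)
y=cv2.inRange(hsv,(22,150,120),(35,255,255)); 
n,lab,st,ce=cv2.connectedComponentsWithStats(y)
for i in range(1,n):
    if st[i,4]<30: continue
    p=np.argwhere(lab==i)[:,::-1]
    v=np.array([atz("wrist",q,200,m)[:2] for q in p]); mu=v.mean(0); w=np.linalg.svd(v-mu,full_matrices=False)[2][0]
    if abs(mu[0]-534)<60 and abs(mu[1]-105)<60: print("yellow",mu,np.degrees(np.arctan2(w[1],w[0])))
cv2.imwrite("pics/w7c.png",cv2.resize(im[100:270,180:440,::-1],None,fx=3,fy=3,interpolation=cv2.INTER_CUBIC))
E
```

```text
t 15.7333 pos [582.2  76.8 272.6] yaw -0.0029 F [ 0.3 -0.3 -0.4] T [0.008 0.016 0.004] tau6 -0.004 q6 -0.065 grip 0.399 0.0
knob_grip [256. 182.] 0.88 [534.5 102.2 192. ]
dial [266. 175.] 0.79 [535.  101.1 159. ]
catch_grip [358. 170.] 0.9 [608.1 107.6 176. ]
yellow [555.37449505 132.22610304] -119.79663702212551
yellow [542.64554836 117.44055464] -124.4068311051323
```

View pics/w7c.png

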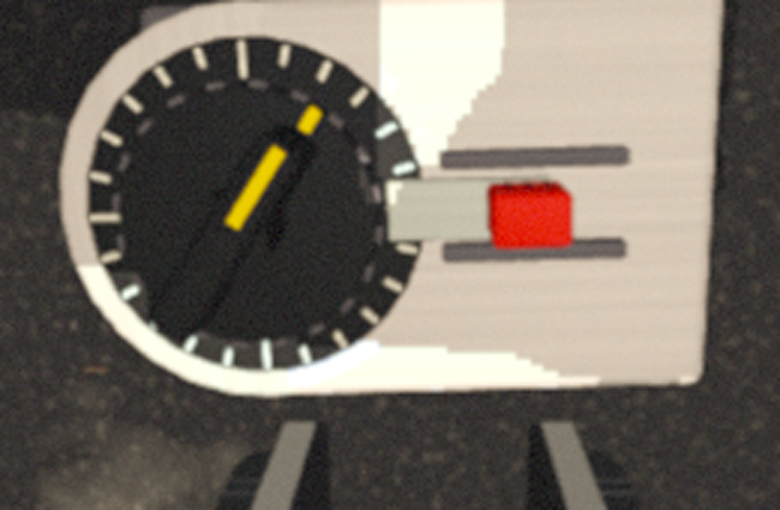

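The tongue end (crop x≈387) touches the skirt edge, and the knob's line is unchanged at 55.6°. The hand is clear, so I'm handing in.

```bash
python3 -c "
from rig import *
print(finish_job())"
```

```text
the job is handed in; nothing more can be done
None
```

The job is handed in: the knob was felt firmly at its clockwise stop (about 0.65 N m), backed off a quarter turn, and the red catch slid up against the knob's skirt and released, all in about 16 s; the catch moved about 18 mm in my grip rather than the full 22 mm, but it stopped hard (26 N) and the last picture shows its tongue touching the skirt.

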